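# Hardness check on a plaster mould

## Task

Pick up the plaster mould with the blue dot and set it down gently, dot up, centred and lengthwise on the narrow green head of the test stand, and let go of it. Then draw the orange hardness gauge out of its wooden holder and press its tip on the blue dot, gauge upright, lightly, so that the spring plunger is about half-way in. Finish while still holding the gauge pressed there; leave the plain mould and everything else on the table where they are.

Things in the scene. Friction and masses are not known exactly. Their poses are not given: they have to be found in the camera images.
- mould_mid (a point): centre of the loose plaster mould to test: a white block 130 x 50 x 30 mm (x, y, z), about 0.3 kg, pressed flower on the -x half of its top, blue dot on the +x half. x runs along the length, z up out of the dotted top. It starts flat, dot up, on the ware board
- ware_board: fixed wooden board, 190 x 250 x 18 mm thick, origin at the centre of its underside; the dotted and the plain mould lie on it side by side about 110 mm apart; which is left or right varies
- dot (a point): centre of the blue dot, 16 mm across, on the top face of the mould to test; 25 mm from the block's centre along its +x, on its centre line, 15 mm above its centre
- plain_mould_mid (a point): centre of the plain mould: the same white block, 130 x 50 x 30 mm, with a leaf relief instead of a blue dot; to be left alone
- stand_top (a point): centre of the top face of the green head of the fixed test stand, 70 mm above the table. The head is a level bar 90 x 36 mm and 12 mm thick, its x axis along the 90 mm length; under it a column 30 mm across and a round foot 100 mm across and 12 mm high. Either way round along the head will do for the mould.
- holder: fixed block of dark wood, 70 x 70 x 60 mm high, upright through hole 24 mm across at its centre; origin at the centre of its underside. The gauge starts upright in it, 40 mm of nose and 14 mm of plunger in the hole, its flange resting on the block's top; it lifts straight out
- gauge_grip (a point): grip point of the loose hardness gauge, on its axis, mid-barrel; z up the axis, away from the tip; round, so yaw does not matter. From below: steel nose 20 mm across, 40 long; flange 44 across, 6 thick; orange barrel 28 across, 64 long; 0.2 kg. The grip point is 82 mm above the nose's end, 28 mm below the top, and starts 102 mm above the table
- gauge_tip (a point): rounded end of the gauge's brass plunger, 6 mm across; with the plunger fully out it stands 14 mm below the nose's end and 96 mm below the grip point, on the gauge's axis
- plunger (a joint): how far the plunger is pushed into the gauge, m: 0 = fully out, 0.014 = fully in (its hard stop), 0.007 = half-way. Spring 0.4 N per mm after 0.4 N of preload: about 3.2 N at half-way.
Things that resemble listed ones, but are neither listed nor needed, are in the scene too. Leave any turquoise look-alike of the part that bears mould_mid alone.

How it is judged:
On the way, in this order (a step that is already met when the one before it is completed fails the run):
1. the dotted mould rests centred and lengthwise on the stand's head, dot up, let go (horizontal distance between mould_mid and stand_top below 0.015 m and z of mould_mid in the frame of stand_top between 0.01 and 0.02 m and angle between the x axis of mould_mid and the x axis of stand_top, either way round below 0.2 rad and angle between mould_mid's own z axis and vertical below 0.08 rad and contact force between mould and stand above 0.5 N and contact force between the fingers and mould below 0.1 N), for 0.2 s.
2. the gauge is drawn out of its holder (contact force between gauge and holder below 0.05 N and z of gauge_grip in the frame of holder above 0.15 m and contact force between the fingers and gauge above 1 N), for 0.1 s.
At the end, for the whole second after the job is handed in: Gauge held in the fingers, still, upright within 7 deg, tip within 8 mm of the dot's centre, plunger 4 to 10 mm in (1 to 6 N), touching only the mould. Mould flat on the head, dot up, centred within 15 mm, lengthwise within 11 deg, untouched by the robot (all of step 1 and contact force between the arm and mould below 0.1 N and horizontal distance between gauge_tip and dot below 0.008 m and distance between gauge_tip and dot below 0.009 m and angle between gauge_grip's own z axis and vertical below 0.12 rad and value of joint plunger between 0.004 and 0.01 m and contact force between gauge and mould between 1 and 6 N and contact force between the fingers and gauge above 1 N and contact force between gauge and holder below 0.05 N and contact force between gauge and stand below 0.05 N and linear speed of each of gauge, mould below 0.02 m/s); the arm keeps its last pose, push and grip.
It fails at once if the gauge is pressed hard on the mould (over 15 N) (contact force between gauge and mould above 15 N).
It fails at once if the mould is dropped rather than set down (contact force between the fingers and mould below 0.05 N and linear speed of mould above 0.45 m/s).
It fails at once if the plain mould is moved by more than 20 mm (distance of plain_mould_mid from where it was at the start of the episode above 0.02 m).
It fails at once if another thing on the table is moved by more than 30 mm (distance of any of cup_a, cup_b, cone_form, glaze_jar, spatula, roller from where it was at the start of the episode above 0.03 m).
It also fails if it takes over 58 s, if anything falls off the work surface, if the arm or the gripper's body presses on something with over 40 N, if the wrist force passes 120 N, or if a joint passes its speed limit or range.

## Robot

A 6-joint arm with a two-finger parallel gripper is mounted at the origin on the work surface. World frame = base frame: x ahead of the robot, y to its left, z up, the work surface at z = 0. Lengths are in m, angles in rad, forces in N, time in s.
With the tool pointing down it reaches from about 0.275 to 0.825 m from the base axis. Payload 5.2 kg.
Tool frame: the origin (TCP) lies at the very end of the fingers, on their centre line; the grasp point (between the pads) lies 19 mm behind it (env.hold_point_z is the distance from the TCP to the grasp point, in m); x points along the fingers, y is the direction in which the jaws open and shut, and the axes are right-handed (so a half turn about x gives the same grasp; the last joint's range is limited). The gripper opens to 93 mm and grips with 3 to 60 N. Pads are 15 mm wide; open, the fingers measure 128 mm over their backs; the gripper's body (75 mm by 188 mm) begins 65 mm behind the grasp point.
Start: joints at [0.939, 0.259, 1.535, -0, 1.348, -0.203], TCP at [0.229, 0.5, 0.219] pointing down, gripper open.
Joint ranges: [-3.14, 3.14], [-0.91, 2.08], [0.19, 2.58], [-1.22, 4.36], [0.22, 2.71], [-3.12, 3.12]. Speed limits (rad/s): [2.57, 2.57, 3.14, 3.14, 3.14, 3.14].

## Interface

Orientations are given as a unit quaternion [w, x, y, z].
In Python, from station import env gives the robot as it stands.
- The arm moves only by the tool step_arm, never from a script. Its argument "commands" is one flat list of numbers, 5 for each row, row after row: the shift along the tool's x, y, z in m, then the turn about the tool's x in degrees, then the opening, from -1 (shut) to 1 (fully open), so that 0 is half open. In form: [x, y, z, spin, hand, x, y, z, spin, hand, ...]. A call has exactly 8 rows; each row is the pose to reach, as a shift and turn from the pose commanded when the call began, along the tool's axes at that moment; what a row does not reach only later rows make up. A row lasts 1/8 s, in which the tool goes at most 62.5 mm and 10.7 degrees, less where a joint would pass 70% of its speed; a pose out of reach is approached as far as the arm can. A call with a gripper value outside its range is refused whole. The fingers move at their own pace and stop on an object; "grip_force" is the grip in N (left out, the last holds). Time passes only in rows, so rows that repeat a pose let the fingers close, or fill a call up. It gives the time, the measured TCP pose, the force and the opening at its end, in the units of the state.
- env.read_state(): the state, without advancing time (a new reading comes with each control period).
- env.snapshot(name): name is "side" or "top"; returns a dict with "image" (400x640x3 uint8, red, green, blue), "intrinsics" (3x3 intrinsics, pixels), "k1" (the pictures are not rectified: a ray, as slopes to the right and down, at radius r is drawn at 1 + k1 r^2 times it, then the intrinsics apply), "world_to_cam" (4x4, takes a point from world to camera coordinates). Camera axes: x right, y up, looking along -z (the intrinsics and any distortion apply to the point x, -y, -z); pixel columns grow to the right and rows downward; lengths in m; the calibration is good to about 2 mm. A picture is of the moment at which its call begins. There is no depth.
- env.sign_off(): hands the job in, once; it reports no verdict.
Trained networks look in a picture, given as the dict that the camera call returned (one of the last four; its "shot" number tells which), for a name from the list of things; names that differ only in an ending like _2 or _b are one class to them, and where a whole thing is asked for, a point or a joint stands for the part that bears it (a point fixed in the world has none). Each returns a list of dicts, best first, with "confidence" (0 to 1); they miss things now and then, are a little off and sometimes report something else, mostly with a low value. They report only what shows in the picture. A call takes as long as a camera call. They do not tell look-alikes from the thing itself.
- env.outline_of(picture, name): "mask" (400x640 bool, what is visible of it) and "pixel" ([column, row] in pixels, amid what is visible of it).
The state is a dict: "t": time; "joint_pos": joint angles; "qd": joint speeds; "joint_efforts": joint torques, N m; "tool_pos": TCP position; "eef_rot": TCP orientation; "contact_force": force on the tool from outside, world axes, zero at the start; "ft_torque": the same for the moment, N m; "grip_width": opening from 0.0 (shut) to 1.0 (fully open).
Only numpy, scipy, OpenCV 4.12 (cv2) and the standard library are available. Lean on these libraries where they do the work, as an engineer would, in place of code of your own. Each camera call takes 0.05 s, during which the arm holds its last target. There are 200 camera calls.

## Working session

There is one attempt and no reset: what is moved stays moved. The work goes in short steps, Python scripts to look and compute and a tool call to move; the robot and the scene stay as the last step left them, time stands still between calls to the robot, and variables do not carry over. Pictures are saved under pics/ and viewed, about 8 in all and at most 12, crops included, and the job is handed in when it is done.

Besides the shell and the picture viewer there is one more tool, called as a command line: name --argument value ..., lists and objects as JSON in quotes. step_arm: Moves the arm, as the interface text tells. Its arguments: {"type":"object","properties":{"commands":{"type":"array"},"grip_force":{"type":"number"}},"required":["commands"]}

```bash
ls; mkdir -p pics
cat > h.py <<'E'
import numpy as np, cv2
from station import env
def ray(p,px):
    K=np.array(p["intrinsics"]);k1=p["k1"];T=np.array(p["world_to_cam"])
    d=np.array([(px[0]-K[0,2])/K[0,0],(px[1]-K[1,2])/K[1,1]]);u=d.copy()
    for _ in range(30):u=d/(1+k1*(u@u))
    R=T[:3,:3];return -R.T@T[:3,3],R.T@np.array([u[0],-u[1],-1])
def atz(p,px,z):
    o,v=ray(p,px);return o+v*(z-o[2])/v[2]
def proj(p,X):
    K=np.array(p["intrinsics"]);T=np.array(p["world_to_cam"])
    c=T[:3,:3]@np.array(X,float)+T[:3,3];u=np.array([c[0],-c[1]])/-c[2];u=u*(1+p["k1"]*(u@u))
    return np.array([K[0,0]*u[0]+K[0,2],K[1,1]*u[1]+K[1,2]])
def save(p,name): cv2.imwrite("pics/"+name,cv2.cvtColor(np.ascontiguousarray(p["image"]),cv2.COLOR_RGB2BGR))
E
python3 - <<'E'
from h import *
np.set_printoptions(precision=4,suppress=True)
s=env.read_state();print(s["tool_pos"],s["eef_rot"],s["contact_force"],s["t"],s["grip_width"])
for n in("top","side"):
    p=env.snapshot(n);save(p,n+"0.png")
    for q in("mould_mid","dot","ware_board","stand_top","holder","gauge_grip","plain_mould_mid"):
        try:
            print(n,q,[(round(d["confidence"],2),np.round(d["pixel"],1).tolist(),int(d["mask"].sum())) for d in env.outline_of(p,q)])
        except Exception as e: print(n,q,e)
E
```

```text
pics
[0.2283 0.4998 0.2178] [ 0.6907  0.1498  0.6912 -0.151 ] [ 0.0456  0.0486 -0.0031] 0.0 0.9988556503990684
top mould_mid [(0.95, [265.3, 182.0], 461), (0.66, [242.9, 240.3], 456), (0.62, [283.0, 252.7], 457), (0.59, [178.3, 202.9], 427)]
top dot [(0.95, [262.3, 184.3], 469), (0.9, [243.2, 239.8], 474), (0.7, [175.2, 208.1], 484), (0.69, [283.9, 251.5], 483)]
top ware_board [(0.74, [278.5, 182.6], 2248), (0.16, [360.6, 162.4], 562)]
top stand_top [(0.6, [360.1, 162.9], 541)]
top holder [(0.55, [419.0, 161.9], 337), (0.2, [265.9, 181.4], 461)]
top gauge_grip [(0.65, [278.3, 180.9], 2251), (0.62, [427.1, 153.4], 98)]
top plain_mould_mid [(0.97, [292.6, 180.8], 455)]
side mould_mid [(0.97, [259.3, 207.4], 728), (0.92, [339.6, 164.6], 671), (0.78, [261.4, 168.4], 646), (0.78, [281.9, 108.6], 512), (0.15, [458.7, 314.4], 364)]
side dot [(0.93, [263.8, 170.6], 620), (0.93, [277.3, 105.4], 498), (0.71, [256.9, 210.0], 675), (0.57, [337.1, 160.9], 682)]
side ware_board [(0.94, [341.0, 182.6], 2251)]
side stand_top [(0.96, [408.1, 252.5], 1005)]
side holder [(0.91, [450.3, 326.9], 795), (0.19, [345.5, 183.4], 2456)]
side gauge_grip [(0.77, [460.2, 316.0], 375)]
side plain_mould_mid [(0.79, [351.6, 188.2], 760)]
```

```bash
python3 -c "
import cv2,numpy as np
cv2.imwrite('pics/x.png',cv2.imread('pics/top0.png'))"
```

```text
(no output)
```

View pics/top0.png

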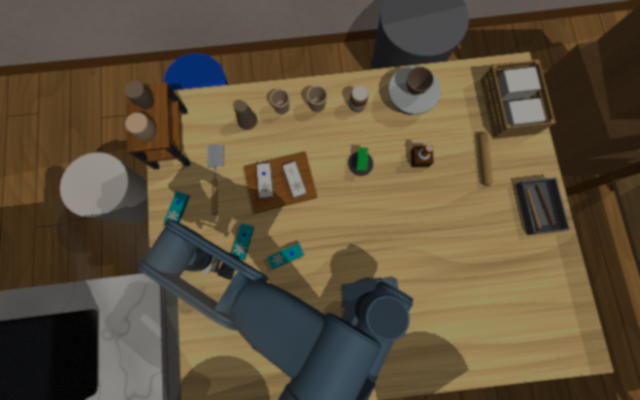

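View pics/side0.png

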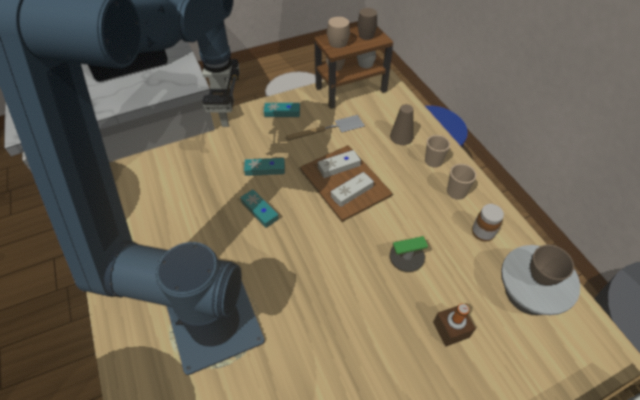

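Top: dotted white mould is at (264,181) with its dot at about (263,174), and the leaf mould is at (294,179). Turquoise look-alikes are at (177,207), (243,241) and (285,255). The green head is at (362,158), and the holder with the gauge is at (422,157). I choose the white block with the blue dot. Side view: it is at (340,164), the plain mould at (352,188), the stand at (410,246) and the gauge at (460,316).

```bash
cat > fit.py <<'E'
from h import *
from scipy.optimize import minimize
def box(x,y,z0,z1,yaw,l,w):
    c,s=np.cos(yaw),np.sin(yaw)
    return [(x+c*a-s*b,y+s*a+c*b,z) for z in(z0,z1) for a in(-l/2,l/2) for b in(-w/2,w/2)]
def cyl(x,y,z0,z1,r): return [(x+r*np.cos(t),y+r*np.sin(t),z) for z in(z0,z1) for t in np.linspace(0,6.28,24)]
def soft(p,V,S=8):
    P=np.array([proj(p,v) for v in V]);h=cv2.convexHull(P.astype(np.float32))[:,0]
    o=np.floor(h.min(0))-3;n=(np.ceil(h.max(0))+4-o).astype(int)
    m=np.zeros((n[1]*S,n[0]*S),np.uint8)
    cv2.fillConvexPoly(m,np.round(((h-o+.5)*S-.5)*16).astype(np.int32),255,shift=4)
    out=np.zeros((400,640),np.float32);m=cv2.resize(m,(int(n[0]),int(n[1])),interpolation=cv2.INTER_AREA)/255.
    x,y=o.astype(int);out[y:y+n[1],x:x+n[0]]=m;return out
def fit(views,f,x0,steps):
    # views: [(pic, mask float)], minimise mask difference
    def c(v): return sum(np.abs(soft(p,f(v))-m).sum()/m.sum() for p,m in views)
    sim=np.array([x0]+[np.array(x0)+np.eye(len(x0))[i]*steps[i] for i in range(len(x0))])
    r=minimize(c,x0,method="Nelder-Mead",options=dict(initial_simplex=sim,xatol=2e-4,fatol=1e-3))
    return r.x,r.fun
E
python3 - <<'E'
from fit import *
np.set_printoptions(precision=4,suppress=True)
T=env.snapshot("top");S=env.snapshot("side")
def nm(p,q,near):
    d=min(env.outline_of(p,q),key=lambda d:np.hypot(*(np.array(d["pixel"])-near)));return d["mask"]
near={"mould":((264,181),(340,164)),"plain":((294,179),(352,188))}
big=lambda p,c,w:cv2.resize(cv2.cvtColor(p["image"],cv2.COLOR_RGB2BGR)[c[1]-w:c[1]+w,c[0]-w:c[0]+w],(390,390),interpolation=cv2.INTER_CUBIC)
cv2.imwrite("pics/crop1.png",np.vstack([np.hstack([big(T,(279,181),40),big(S,(346,178),45)])]))
def run(name,q,nr,f,x0,st):
    ms=[(p,nm(p,q,n).astype(np.float32)) for p,n in zip((T,S),nr)]
    for v in ([ms[0]],[ms[1]],ms):
        print(name,*[x.round(4) if hasattr(x,'round') else x for x in fit(v,f,x0,st)],[int(m.sum()) for _,m in v])
for n,q in(("mould","mould_mid"),("plain","plain_mould_mid")):
    g=atz(T,near[n][0],.033);print(g)
    run(n,q,near[n],lambda v:box(v[0],v[1],.018,.048,v[2],.13,.05),[g[0],g[1],0.1],[.02,.02,.3])
for c in (T,S): 
    i=c["image"].astype(int);b=(i[...,2]-i[...,0]>40)&(i[...,2]-i[...,1]>25)
    n,l,st,ce=cv2.connectedComponentsWithStats(b.astype(np.uint8))
    for k in range(1,n):
        if st[k,4]>2: print("blue",ce[k],st[k,4],atz(c,ce[k],.048))
    g=((i[...,1]-i[...,0]>50)&(i[...,1]-i[...,2]>50))
    n,l,st,ce=cv2.connectedComponentsWithStats(g.astype(np.uint8))
    for k in range(1,n):
        if st[k,4]>20: print("green",ce[k],st[k,4],atz(c,ce[k],.066))
    c["g"]=g.astype(np.float32)
g=atz(T,(362,158),.068)
for v in([(T,T["g"])],[(S,S["g"])],[(T,T["g"]),(S,S["g"])]): print("head",fit(v,lambda v:box(v[0],v[1],.058,.07,v[2],.09,.036),[g[0],g[1],0.1],[.02,.02,.3]))
g=atz(T,(421,157),.06)
run("holder","holder",((419,162),(450,327)),lambda v:box(v[0],v[1],0,.06,v[2],.07,.07),[g[0],g[1],0.1],[.02,.02,.3])
run("gauge","gauge_grip",((427,153),(460,316)),lambda v:cyl(v[0],v[1],.066,.13,.014),[g[0],g[1]],[.02,.02])
E
```

```text
[0.515  0.3475 0.033 ]
mould [ 0.5157  0.3474 -0.0224] 0.1642 [428]
mould [0.5158 0.3401 0.1038] 0.2303 [602]
mould [ 0.5158  0.345  -0.0085] 0.4682 [428, 602]
[0.5096 0.2333 0.033 ]
plain [0.5077 0.2356 0.2308] 0.0903 [443]
plain [0.5076 0.2301 0.2548] 0.1042 [726]
plain [0.5072 0.2338 0.2377] 0.2611 [443, 726]
blue [194.3968  72.0138] 1666 [0.9901 0.5815 0.048 ]
blue [263.3636 173.0909] 11 [0.542  0.3455 0.048 ]
blue [177.85 201.7 ] 20 [0.4688 0.6704 0.048 ]
blue [243.5    234.2857] 14 [0.3194 0.438  0.048 ]
blue [291.4583 252.875 ] 24 [0.232  0.2708 0.048 ]
green [362.0417 158.6875] 192 [ 0.5495 -0.0302  0.066 ]
blue [288.1333 106.2   ] 15 [0.4649 0.6519 0.048 ]
blue [450.4571 122.537 ] 676 [0.9442 0.3427 0.048 ]
blue [345.8333 157.9167] 12 [0.5407 0.3405 0.048 ]
blue [271.5455 162.6364] 11 [0.3172 0.4196 0.048 ]
blue [263.3333 209.875 ] 24 [0.2306 0.2535 0.048 ]
green [409.8362 244.5119] 293 [ 0.5497 -0.0351  0.066 ]
head (array([ 0.5536, -0.0312, -0.2054]), np.float64(0.24712009727954865))
head (array([ 0.5502, -0.0328, -0.074 ]), np.float64(0.5656561255455017))
head (array([ 0.5527, -0.0306, -0.1875]), np.float64(0.8209654092788696))Traceback (most recent call last):
  File "<stdin>", line 29, in <module>
  File "<stdin>", line 10, in run
  File "<stdin>", line 5, in nm
ValueError: min() iterable argument is empty
```

View pics/crop1.png

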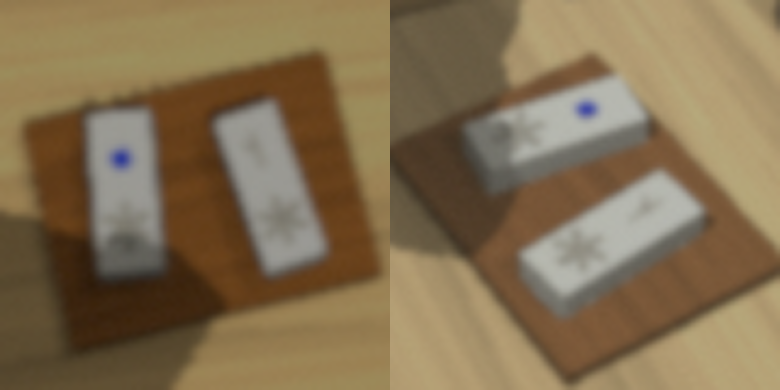

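The crop confirms the choice: left white block in the top view, blue dot on its +x half. Next I refine the head and gauge.

Run:
```python
from fit import *
np.set_printoptions(precision=4,suppress=True)
T=env.snapshot("top");S=env.snapshot("side")
big=lambda p,c,w:cv2.resize(cv2.cvtColor(p["image"],cv2.COLOR_RGB2BGR)[c[1]-w:c[1]+w,c[0]-w:c[0]+w],(390,390),interpolation=cv2.INTER_CUBIC)
vs=[]
for p,c in((T,(362,158)),(S,(410,246))):
    h=cv2.cvtColor(p["image"],cv2.COLOR_RGB2HSV);g=((h[...,0]>42)&(h[...,0]<78)&(h[...,1]>110)&(h[...,2]>30)).astype(np.uint8)
    n,l,st,ce=cv2.connectedComponentsWithStats(g);k=l[c[1],c[0]];print(k,st[k],ce[k]);vs.append((p,(l==k).astype(np.float32)))
for v in(vs[:1],vs[1:],vs):print("head",fit(v,lambda v:box(v[0],v[1],.058,.07,v[2],.09,.036),[.552,-.031,-.15],[.02,.02,.3]))
gs=[]
for p,c in((T,(421,157)),(S,(460,312))):
    d=[x for x in env.outline_of(p,"gauge_grip") if np.hypot(*(np.array(x["pixel"])-c))<20]
    if d: gs.append((p,d[0]["mask"].astype(np.float32)));print(d[0]["pixel"],d[0]["mask"].sum())
    h=cv2.cvtColor(p["image"],cv2.COLOR_RGB2HSV);o=(h[...,0]>4)&(h[...,0]<16)&(h[...,1]>150)&(h[...,2]>90)
    ys,xs=np.nonzero(o[c[1]-25:c[1]+25,c[0]-25:c[0]+25]);print("or",len(xs),xs.mean()+c[0]-25,ys.mean()+c[1]-25)
cv2.imwrite("pics/crop2.png",np.vstack([np.hstack([big(T,(390,158),45),big(S,(440,285),60)])]))
np.savez("m.npz",a=vs[0][1],b=vs[1][1])
```

```text
1 [356 147  12  24 259] [361.8069 159.1815]
1 [394 237  33  16 336] [409.744  244.8185]
head (array([ 0.5501, -0.0306, -0.1827]), np.float64(0.13153153657913208))
head (array([ 0.551 , -0.0342, -0.0939]), np.float64(0.369316041469574))
head (array([ 0.5504, -0.0314, -0.1657]), np.float64(0.5092566609382629))
[426.0, 155.1] 139
or 2 427.0 150.0
[460.6, 315.6] 369
or 93 458.5483870967742 316.5268817204301
```

View pics/crop2.png

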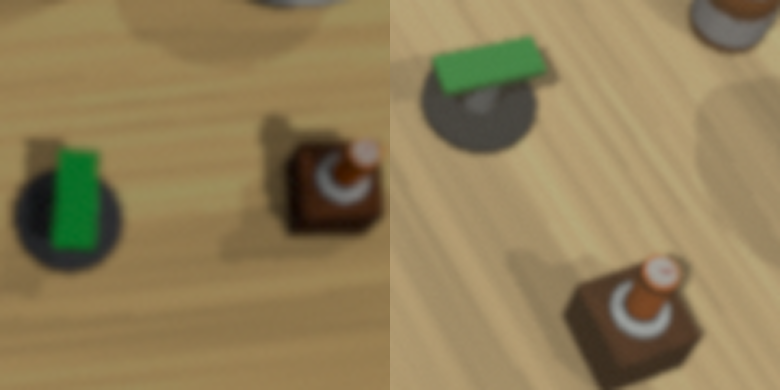

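The crop shows the green head at (362,159) in top and (410,245) in side. The gauge stands upright, cap at about (429,148) in top and (463,309) in side. I'll turn these corners and centres into positions.

Run:
```python
from fit import *
np.set_printoptions(precision=4,suppress=True)
T=env.snapshot("top");S=env.snapshot("side")
t=lambda u,v:(345+u/4.333-.4,113+v/4.333-.4)
s=lambda u,v:(380+(u-390)/3.25-.3,225+v/3.25-.3)
def e(p,a,b):
    A,B=atz(p,a,.07),atz(p,b,.07);d=A-B;print("edge",A,B,np.hypot(*d[:2]),np.arctan2(d[1],d[0]))
e(T,t(99,151),t(98,249)); e(S,s(533,38),s(432,55))
print("cap",atz(T,t(365,152),.13),atz(S,s(661,271),.13))
print("flange",atz(T,t(343,180),.066+.003),atz(S,s(640,308),.066+.003))
for p,c in((T,(421,157)),(S,(460,312))):
    d=[x for x in env.outline_of(p,"gauge_grip") if np.hypot(*(np.array(x["pixel"])-c))<20]
    if d:
        m=d[0]["mask"].astype(np.float32)
        def f(v):return cyl(v[0],v[1],.06,.13,.018)
        print(fit([(p,m)],f,[.55,-.16],[.02,.02]))
# mould edges by white-ness fit again
for p,c in((T,(264,181)),(S,(340,164))):
  for d in env.outline_of(p,"mould_mid"):
    if np.hypot(*(np.array(d["pixel"])-c))<8:print(fit([(p,d["mask"].astype(np.float32))],lambda v:box(v[0],v[1],.018,.048,v[2],.13,.05),[.516,.345,0.],[.01,.01,.2]))
print(env.read_state()["joint_pos"])
```

```text
edge [ 0.5898 -0.056   0.07  ] [ 0.5022 -0.0425  0.07  ] 0.08861637319072906 -0.15354788178839132
edge [ 0.5961 -0.0303  0.07  ] [ 0.51   -0.0096  0.07  ] 0.0885594625552684 -0.23625840663177425
cap [ 0.543 -0.264  0.13 ] [ 0.5432 -0.2687  0.13  ]
flange [ 0.5392 -0.2623  0.069 ] [ 0.5414 -0.27    0.069 ]
(array([0.1542, 0.1934]), np.float64(1.683166265487671))Traceback (most recent call last):
  File "<stdin>", line 16, in <module>
  File "fit.py", line 18, in fit
    r=minimize(c,x0,method="Nelder-Mead",options=dict(initial_simplex=sim,xatol=2e-4,fatol=1e-3))
    res = _minimize_neldermead(fun, x0, args, callback, bounds=bounds,
                               **options)
    fxr = func(xr)
    fx = function(np.copy(x), *(wrapper_args + args))
  File "fit.py", line 16, in c
    def c(v): return sum(np.abs(soft(p,f(v))-m).sum()/m.sum() for p,m in views)
                     ~~~^^^^^^^^^^^^^^^^^^^^^^^^^^^^^^^^^^^^^^^^^^^^^^^^^^^^^^^
  File "fit.py", line 16, in <genexpr>
    def c(v): return sum(np.abs(soft(p,f(v))-m).sum()/m.sum() for p,m in views)
                                ~~~~^^^^^^^^
  File "fit.py", line 13, in soft
    x,y=o.astype(int);out[y:y+n[1],x:x+n[0]]=m;return out
                      ~~~^^^^^^^^^^^^^^^^^^^
ValueError: could not broadcast input array from shape (29,29) into shape (29,0)
```

```bash
cat > go.py <<'E'
import sys
from h import *
from scipy.spatial.transform import Rotation as Ro
s=env.read_state();w,*v=s["eef_rot"];R=Ro.from_quat([*v,w]).as_matrix()
x,y,z,yaw=map(float,sys.argv[1:5])
d=R.T@(np.array([x,y,z])-s["tool_pos"])
cur=np.arctan2(R[1,2],R[0,2]);dy=(np.degrees(yaw-cur)+90)%180-90
print("t",s["t"],"pos",np.round(s["tool_pos"],4),"yaw",cur.round(3),"down",R[:,0].round(3),"F",np.round(s["contact_force"],2),"grip",round(s["grip_width"],3),"j6",round(s["joint_pos"][5],2))
print("shift",d.round(4),"spin",round(-dy,1))
E
python3 go.py .516 .343 .13 -.01
```

```text
t 1.6 pos [0.2287 0.5002 0.2187] yaw -0.429 down [ 0. -0. -1.] F [0.9  0.67 0.09] grip 1.001 j6 -0.2
shift [ 0.0887 -0.0235  0.3267] spin -24.0
```

step_arm --commands '[0.01,-0.003,0.045,-4,1,0.02,-0.007,0.1,-8,1,0.03,-0.01,0.155,-13,1,0.045,-0.014,0.21,-18,0.8,0.06,-0.018,0.26,-21,0.8,0.075,-0.021,0.3,-24,0.8,0.088,-0.0235,0.3267,-24,0.8,0.0887,-0.0235,0.3267,-24,0.8]' --grip_force 20

```text
t: 2.6
tool_pos: [0.5166, 0.3418, 0.1285]
eef_rot: [0.706, 0.004, 0.708, -0.005]
contact_force: [-0.3, -0.6, 0.4]
grip_width: 0.9
```

```bash
python3 go.py .516 .343 .023 -.01
python3 - <<'E'
from h import *
from fit import *
T=env.snapshot("top");S=env.snapshot("side")
for p,c in((T,(264,181)),(S,(340,164))):
  for d in env.outline_of(p,"mould_mid"):
    if np.hypot(*(np.array(d["pixel"])-c))<12:print(d["mask"].sum(),fit([(p,d["mask"].astype(np.float32))],lambda v:box(v[0],v[1],.018,.048,v[2],.13,.05),[.516,.345,0.],[.01,.01,.2]))
s=env.read_state()["tool_pos"];print(proj(T,s),proj(S,s))
big=lambda p,c,w:cv2.resize(cv2.cvtColor(p["image"],cv2.COLOR_RGB2BGR)[c[1]-w:c[1]+w,c[0]-w:c[0]+w],(390,390),interpolation=cv2.INTER_CUBIC)
cv2.imwrite("pics/crop3.png",np.vstack([np.hstack([big(T,(270,180),45),big(S,(345,160),50)])]))
E
```

```text
t 2.6 pos [0.5166 0.3418 0.1285] yaw -0.013 down [-0.002 -0.001 -1.   ] F [-0.26 -0.64  0.39] grip 0.9 j6 -1.15
shift [ 0.1055  0.0013 -0.0003] spin -0.2
673 (array([ 0.51626994,  0.34009927, -0.01082037]), np.float64(0.14062289893627167))
[261.30028622 174.04681928] [338.72098227 140.98014012]
```

View pics/crop3.png

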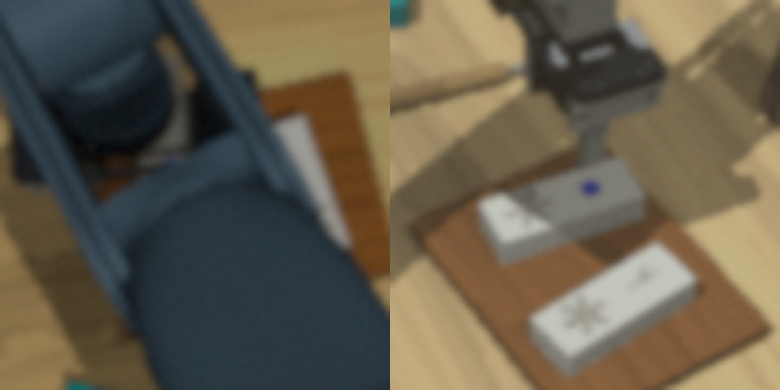

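Side view: the open fingers are above the dotted mould (near finger tip at about (347,152)), clear of the plain one. Descending.

step_arm --commands '[0.02,0,0,0,0.8,0.05,0.001,0,0,0.8,0.075,0.001,0,0,0.8,0.09,0.001,0,0,0.8,0.1,0.001,0,0,0.8,0.104,0.001,0,0,0.8,0.104,0.001,0,0,0.8,0.104,0.001,0,0,0.4]'

```text
t: 3.8
tool_pos: [0.5166, 0.3442, 0.0267]
eef_rot: [0.708, 0.004, 0.707, -0.003]
contact_force: [0.5, 0.0, 0.2]
grip_width: 0.833
```

```bash
python3 go.py .516 .343 .023 -.01
```

```text
t 3.8 pos [0.5166 0.3442 0.0267] yaw -0.01 down [ 0.001  0.001 -1.   ] F [0.54 0.02 0.16] grip 0.833 j6 -1.15
shift [ 0.0037 -0.0012 -0.0006] spin -0.0
```

step_arm --commands '[0.002,0,0,0,0.2,0.0025,0,0,0,0.1,0.0025,0,0,0,0,0.0025,0,0,0,-0.2,0.0025,0,0,0,-0.4,0.0025,0,0,0,-1,0.0025,0,0,0,-1,0.0025,0,0,0,-1]' --grip_force 25

```text
t: 4.8
tool_pos: [0.516, 0.3439, 0.0234]
eef_rot: [0.707, 0.003, 0.707, -0.004]
contact_force: [-0.5, -1.3, 0.3]
grip_width: 0.536
```

```bash
python3 go.py .516 .343 .2 -.01
```

```text
t 4.8 pos [0.516  0.3439 0.0234] yaw -0.01 down [-0. -0. -1.] F [-0.54 -1.29  0.27] grip 0.536 j6 -1.15
shift [-0.1766 -0.0009  0.    ] spin 0.0
```

step_arm --commands '[-0.003,0,0,0,-1,-0.01,0,0,0,-1,-0.03,0,0,0,-1,-0.06,0,0,0,-1,-0.09,0,0,0,-1,-0.115,0,0,0,-1,-0.13,0,0,0,-1,-0.13,0,0,0,-1]'

```text
t: 5.8
tool_pos: [0.5166, 0.3444, 0.1546]
eef_rot: [0.708, 0.004, 0.706, -0.003]
contact_force: [-0.4, 0.8, -2.5]
grip_width: 0.543
```

```bash
python3 go.py .55 -.034 .16 -.18
python3 - <<'E'
from fit import *
p=env.snapshot("side")
z=env.read_state()["tool_pos"][2]-.0234
for d in env.outline_of(p,"mould_mid"):
  print(d["pixel"],d["mask"].sum(),fit([(p,d["mask"].astype(np.float32))],lambda v:box(v[0],v[1],.018+z,.048+z,v[2],.13,.05),[.516,.344,0.],[.01,.01,.2]))
i=p["image"].astype(int);b=(i[...,2]-i[...,0]>30)&(i[...,2]-i[...,1]>20)
n,l,st,ce=cv2.connectedComponentsWithStats(b.astype(np.uint8))
for k in range(1,n):
    if st[k,4]>2: print("blue",ce[k],st[k,4],atz(p,ce[k],.048+z))
E
```

```text
t 5.8 pos [0.5166 0.3444 0.1546] yaw -0.01 down [ 0.002  0.001 -1.   ] F [-0.43  0.79 -2.47] grip 0.543 j6 -1.15
shift [-0.0057 -0.3781  0.0371] spin 9.8
[281.1, 109.1] 571 (array([0.39015879, 0.49331285, 2.08068869]), np.float64(0.8038392066955566))Traceback (most recent call last):
  File "<stdin>", line 5, in <module>
  File "fit.py", line 18, in fit
    r=minimize(c,x0,method="Nelder-Mead",options=dict(initial_simplex=sim,xatol=2e-4,fatol=1e-3))
    res = _minimize_neldermead(fun, x0, args, callback, bounds=bounds,
                               **options)
    fxe = func(xe)
    fx = function(np.copy(x), *(wrapper_args + args))
  File "fit.py", line 16, in c
    def c(v): return sum(np.abs(soft(p,f(v))-m).sum()/m.sum() for p,m in views)
                     ~~~^^^^^^^^^^^^^^^^^^^^^^^^^^^^^^^^^^^^^^^^^^^^^^^^^^^^^^^
  File "fit.py", line 16, in <genexpr>
    def c(v): return sum(np.abs(soft(p,f(v))-m).sum()/m.sum() for p,m in views)
                                ~~~~^^^^^^^^
  File "fit.py", line 13, in soft
    x,y=o.astype(int);out[y:y+n[1],x:x+n[0]]=m;return out
                      ~~~^^^^^^^^^^^^^^^^^^^
ValueError: could not broadcast input array from shape (29,39) into shape (0,39)
```

step_arm --commands '[0,-0.03,0.003,1,-1,0,-0.08,0.008,2,-1,0,-0.135,0.013,4,-1,0,-0.19,0.018,5,-1,0,-0.245,0.024,7,-1,0,-0.3,0.03,8,-1,0,-0.35,0.035,9,-1,0,-0.375,0.037,9.8,-1]'

```text
t: 6.9
tool_pos: [0.5486, -0.034, 0.152]
eef_rot: [0.703, 0.065, 0.705, -0.065]
contact_force: [0.4, 0.8, -2.0]
grip_width: 0.536
```

```bash
python3 go.py .55 -.033 .1 -.18
```

```text
t 6.9 pos [ 0.5486 -0.034   0.152 ] yaw -0.184 down [-0.002  0.    -1.   ] F [ 0.39  0.77 -2.04] grip 0.536 j6 -1.65
shift [0.052  0.0012 0.0013] spin -0.2
```

Lower to 0.1 and check against the stand from the cameras.

step_arm --commands '[0.01,0.001,0.001,0,-1,0.02,0.001,0.001,0,-1,0.03,0.001,0.001,0,-1,0.04,0.001,0.001,0,-1,0.048,0.001,0.001,0,-1,0.052,0.001,0.001,0,-1,0.052,0.001,0.001,0,-1,0.052,0.001,0.001,0,-1]'

```text
t: 7.9
tool_pos: [0.5508, -0.0307, 0.1018]
eef_rot: [0.704, 0.064, 0.704, -0.064]
contact_force: [-0.4, -0.5, -2.7]
grip_width: 0.534
```

```bash
python3 go.py .55 -.033 .0764 -.18
python3 - <<'E'
from fit import *
p=env.snapshot("side");T=env.snapshot("top")
z=env.read_state()["tool_pos"][2]-.0234
for q,n in((p,"side"),(T,"top")):
  i=q["image"].astype(int);b=(i[...,2]-i[...,0]>30)&(i[...,2]-i[...,1]>20)
  n,l,st,ce=cv2.connectedComponentsWithStats(b.astype(np.uint8))
  for k in range(1,n):
    if 3<st[k,4]<60: print("blue",ce[k],st[k,4],atz(q,ce[k],.048+z))
for d in env.outline_of(p,"mould_mid"):
  if np.hypot(*(np.array(d["pixel"])-(410,240)))<30:
    print(d["pixel"],d["mask"].sum(),fit([(p,d["mask"].astype(np.float32))],lambda v:box(v[0],v[1],.018+z,.048+z,v[2],.13,.05),[.55,-.033,-.18],[.01,.01,.2]))
big=lambda p,c,w:cv2.resize(cv2.cvtColor(p["image"],cv2.COLOR_RGB2BGR)[c[1]-w:c[1]+w,c[0]-w:c[0]+w],(390,390),interpolation=cv2.INTER_CUBIC)
cv2.imwrite("pics/crop4.png",np.vstack([np.hstack([big(T,(365,158),45),big(p,(410,240),50)])]))
E
```

```text
t 7.9 pos [ 0.5508 -0.0307  0.1018] yaw -0.181 down [ 0.001 -0.    -1.   ] F [-0.37 -0.45 -2.72] grip 0.534 j6 -1.65
shift [ 0.0254 -0.0024 -0.0003] spin -0.1
blue [271.39130435 162.7826087 ] 23 [0.29818082 0.34775413 0.12646859]
blue [263.14285714 209.80952381] 21 [0.2183125  0.19485926 0.12646859]
blue [177.91304348 201.7826087 ] 23 [0.44962477 0.64306542 0.12646859]
blue [243.66666667 234.125     ] 24 [0.30953436 0.42350217 0.12646859]
blue [291.36842105 252.78947368] 19 [0.22694382 0.26677444 0.12646859]
[401.2, 237.5] 454 (array([0.53633514, 0.00248152, 0.89427995]), np.float64(1.2509803771972656))
```

View pics/crop4.png

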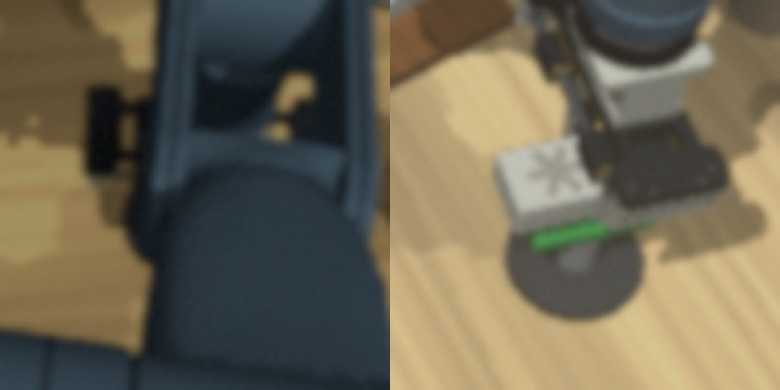

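Side crop: the mould hangs level and parallel over the head (near corners at about (437,281) and (445,287)). Lowering gently.

step_arm --commands '[0.005,-0.001,0,0,-1,0.01,-0.001,0,0,-1,0.015,-0.001,0,0,-1,0.019,-0.001,0,0,-1,0.022,-0.001,0,0,-1,0.023,-0.001,0,0,-1,0.024,-0.001,0,0,-1,0.024,-0.001,0,0,-1]'

```text
t: 9.05
tool_pos: [0.5503, -0.0315, 0.0775]
eef_rot: [0.704, 0.064, 0.704, -0.064]
contact_force: [0.7, -0.2, -3.1]
grip_width: 0.536
```

```bash
python3 go.py .55 -.033 .0754 -.18
```

```text
t 9.05 pos [ 0.5503 -0.0315  0.0775] yaw -0.181 down [ 0. -0. -1.] F [ 0.72 -0.24 -3.1 ] grip 0.536 j6 -1.65
shift [ 0.0021 -0.0015 -0.0001] spin -0.1
```

step_arm --commands '[0.0005,-0.001,0,0,-1,0.001,-0.001,0,0,-1,0.0013,-0.001,0,0,-1,0.0016,-0.001,0,0,-1,0.0019,-0.001,0,0,-1,0.002,-0.001,0,0,-1,0.002,-0.001,0,0,-1,0.002,-0.001,0,0,-1]'

```text
t: 10.05
tool_pos: [0.5501, -0.0325, 0.0755]
eef_rot: [0.704, 0.064, 0.704, -0.064]
contact_force: [0.5, -0.2, -2.1]
grip_width: 0.538
```

```bash
python3 go.py .55 -.033 .0754 -.18
```

```text
t 10.05 pos [ 0.5501 -0.0325  0.0755] yaw -0.181 down [ 0. -0. -1.] F [ 0.48 -0.2  -2.1 ] grip 0.538 j6 -1.65
shift [ 0.0001 -0.0005 -0.    ] spin -0.1
```

step_arm --commands '[0.0003,0,0,0,-1,0.0006,0,0,0,-1,0.0009,0,0,0,-1,0.0012,0,0,0,-1,0.0012,0,0,0,-1,0.0012,0,0,0,-1,0.0012,0,0,0,-1,0.0012,0,0,0,-1]'

```text
t: 11.05
tool_pos: [0.5502, -0.0325, 0.0754]
eef_rot: [0.704, 0.064, 0.704, -0.064]
contact_force: [-3.3, -0.1, 8.2]
grip_width: 0.538
```

```bash
python3 go.py .55 -.033 .0754 -.18
```

```text
t 11.05 pos [ 0.5502 -0.0325  0.0754] yaw -0.181 down [ 0.001 -0.    -1.   ] F [-3.25 -0.05  8.24] grip 0.538 j6 -1.65
shift [-0.     -0.0005 -0.0001] spin -0.0
```

Contact. Relax a hair, then open slowly and rise.

step_arm --commands '[-0.0006,0,0,0,-1,-0.0006,0,0,0,0.1,-0.0006,0,0,0,0.2,-0.0006,0,0,0,0.3,-0.0006,0,0,0,0.4,-0.0006,0,0,0,0.5,-0.0006,0,0,0,0.6,-0.0006,0,0,0,0.6]'

```text
t: 12.05
tool_pos: [0.5501, -0.0325, 0.0748]
eef_rot: [0.704, 0.064, 0.704, -0.064]
contact_force: [-0.1, 0.1, 0.3]
grip_width: 0.799
```

step_arm --commands '[-0.01,0,0,0,0.6,-0.03,0,0,0,0.6,-0.06,0,0,0,0.6,-0.09,0,0,0,0.6,-0.12,0,0,0,0.6,-0.145,0,0,0,0.6,-0.16,0,0,0,0.6,-0.16,0,0,0,0.6]'

```text
t: 13.05
tool_pos: [0.5506, -0.0326, 0.236]
eef_rot: [0.705, 0.064, 0.703, -0.064]
contact_force: [-0.2, -0.1, -1.3]
grip_width: 0.8
```

```bash
python3 go.py .5425 -.266 .22 0
```

```text
t 13.05 pos [ 0.5506 -0.0326  0.236 ] yaw -0.181 down [ 0.002 -0.001 -1.   ] F [-0.16 -0.07 -1.3 ] grip 0.8 j6 -1.65
shift [ 0.0162 -0.231   0.0339] spin -10.4
```

step_arm --commands '[0.005,-0.03,0.004,0,0.6,0.01,-0.07,0.01,0,0.6,0.015,-0.11,0.016,0,0.6,0.02,-0.15,0.022,0,0.6,0.025,-0.185,0.028,0,0.6,0.03,-0.215,0.032,0,0.6,0.034,-0.231,0.034,0,0.6,0.036,-0.231,0.034,0,0.6]'

```text
t: 14.05
tool_pos: [0.5414, -0.2661, 0.1976]
eef_rot: [0.704, 0.065, 0.705, -0.064]
contact_force: [0.6, 0.6, 0.6]
grip_width: 0.801
```

```bash
python3 go.py .5425 -.266 .085 -.18
python3 - <<'E'
from fit import *
np.set_printoptions(precision=4,suppress=True)
p=env.snapshot("side");T=env.snapshot("top")
for q,n in((p,"side"),(T,"top")):
  i=q["image"].astype(int);b=(i[...,2]-i[...,0]>30)&(i[...,2]-i[...,1]>20)
  N,l,st,ce=cv2.connectedComponentsWithStats(b.astype(np.uint8))
  for k in range(1,N):
    if 3<st[k,4]<60: print(n,"blue",ce[k],st[k,4],atz(q,ce[k],.1))
  for d in env.outline_of(q,"mould_mid"):
    if np.hypot(*(np.array(d["pixel"])-((410,240) if n=="side" else (362,158))))<25:
      print(d["pixel"],d["mask"].sum(),fit([(q,d["mask"].astype(np.float32))],lambda v:box(v[0],v[1],.07,.1,v[2],.13,.05),[.55,-.033,-.18],[.01,.01,.2]))
big=lambda p,c,w:cv2.resize(cv2.cvtColor(p["image"],cv2.COLOR_RGB2BGR)[c[1]-w:c[1]+w,c[0]-w:c[0]+w],(390,390),interpolation=cv2.INTER_CUBIC)
cv2.imwrite("pics/crop5.png",np.vstack([np.hstack([big(T,(390,158),60),big(p,(440,275),75)])]))
E
```

```text
t 14.05 pos [ 0.5414 -0.2661  0.1976] yaw -0.182 down [-0.002  0.001 -1.   ] F [0.57 0.63 0.57] grip 0.801 j6 -2.03
shift [0.1126 0.0002 0.0012] spin -0.1
side blue [263.1 209.7] 20 [0.2223 0.2152 0.1   ]
side blue [420.5926 235.0741] 27 [ 0.5755 -0.038   0.1   ]
[410.6, 242.5] 1046 (array([ 0.5497, -0.0339, -0.1815]), np.float64(0.05667903274297714))
top blue [363.5 149. ] 16 [ 0.5755 -0.0352  0.1   ]
top blue [177.913  201.7826] 23 [0.456  0.6522 0.1   ]
top blue [243.6667 234.125 ] 24 [0.313  0.4282 0.1   ]
top blue [291.5333 252.8667] 15 [0.2284 0.2677 0.1   ]
[362.5, 154.2] 491 (array([ 0.5502, -0.0312, -0.1954]), np.float64(0.10236012935638428))
```

View pics/crop5.png

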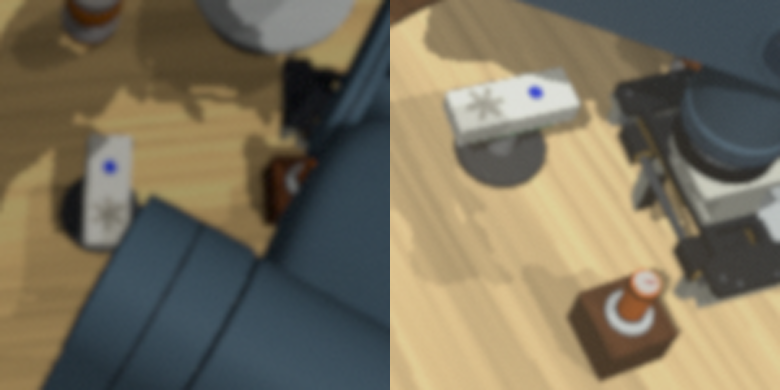

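Mould sits centred on the head, dot (420.6,235.1) in side, at (0.5755,-0.037). Checking the fingers against the gauge in the side view before descending.

Run:
```python
from fit import *
p=env.snapshot("side");s=np.array(env.read_state()["tool_pos"])
f=lambda X:((proj(p,X)-(365,200))*2.6*1+[390,0]).round()
y=np.array([.18,.98,0])
print("tcp",f(s),"fingertips",f(s-y*.037),f(s+y*.037),"backs",f(s-y*.055),f(s+y*.055),"cap",f([.5425,-.266,.13]),"fl",f([.5425,-.266,.069]))
i=cv2.cvtColor(p["image"],cv2.COLOR_RGB2BGR)[255:355,410:510]
i=cv2.resize(i,(600,600),interpolation=cv2.INTER_CUBIC)
for X in (s,s-y*.037,s+y*.037,[.5425,-.266,.13],[.5425,-.266,.066]):
    c=(proj(p,X)-(410,255)+.5)*6;cv2.circle(i,tuple(int(v) for v in c),4,(0,255,0),-1)
cv2.imwrite("pics/crop6.png",i)
```

```text
tcp [661. 243.] fingertips [680. 282.] [643. 205.] backs [689. 301.] [635. 188.] cap [643. 279.] fl [627. 306.]
```

View pics/crop6.png

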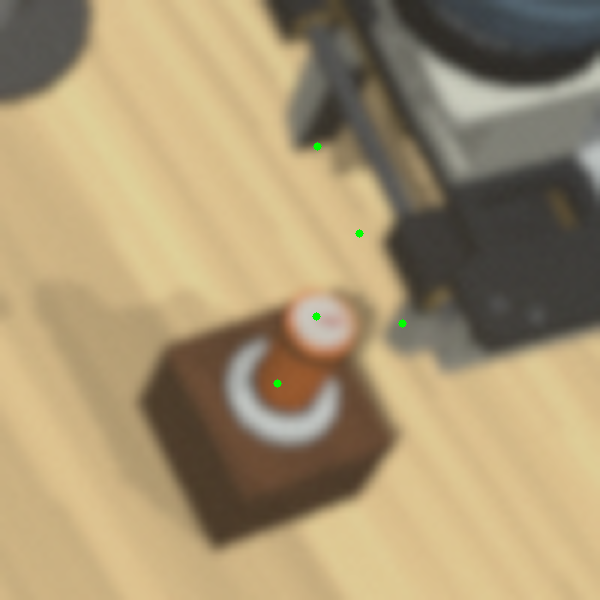

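Projected fingertips coincide with the picture ((462,279), (477,309)); the cap is at (463.5,308.5), within about 1 px of its estimate. Descend and grip.

step_arm --commands '[0.02,0,0.001,0,0.6,0.04,0,0.001,0,0.6,0.06,0,0.001,0,0.6,0.08,0,0.001,0,0.6,0.1,0,0.001,0,0.6,0.11,0,0.001,0,0.6,0.1125,0,0.001,0,0.6,0.1125,0,0.001,0,0.6]'

```text
t: 15.3
tool_pos: [0.5434, -0.2661, 0.087]
eef_rot: [0.705, 0.064, 0.704, -0.064]
contact_force: [0.0, -0.1, 0.2]
grip_width: 0.8
```

```bash
python3 go.py .5425 -.266 .085 -.18
```

```text
t 15.3 pos [ 0.5434 -0.2661  0.087 ] yaw -0.181 down [ 0.001 -0.001 -1.   ] F [ 0.03 -0.06  0.25] grip 0.8 j6 -2.03
shift [ 0.002  -0.0001 -0.0009] spin -0.0
```

step_arm --commands '[0.003,0,0,0,0.4,0.003,0,0,0,0.2,0.003,0,0,0,0,0.003,0,0,0,-0.1,0.003,0,0,0,-0.2,0.003,0,0,0,-0.25,0.003,0,0,0,-0.3,0.003,0,0,0,-0.3]' --grip_force 8

```text
t: 16.3
tool_pos: [0.5429, -0.266, 0.0833]
eef_rot: [0.704, 0.064, 0.704, -0.064]
contact_force: [-0.3, -0.1, -0.1]
grip_width: 0.348
```

```bash
python3 go.py .5425 -.266 .083 -.18
```

```text
t 16.3 pos [ 0.5429 -0.266   0.0833] yaw -0.181 down [-0.  0. -1.] F [-0.27 -0.06 -0.11] grip 0.348 j6 -2.03
shift [ 0.0003 -0.0001 -0.0004] spin -0.1
```

step_arm --commands '[0,0,0,0,-0.35,0,0,0,0,-0.4,0,0,0,0,-0.5,0,0,0,0,-1,0,0,0,0,-1,0,0,0,0,-1,0,0,0,0,-1,0,0,0,0,-1]' --grip_force 20

```text
t: 17.3
tool_pos: [0.543, -0.2661, 0.0834]
eef_rot: [0.704, 0.064, 0.704, -0.064]
contact_force: [0.6, -0.4, 0.6]
grip_width: 0.296
```

```bash
python3 go.py .5425 -.266 .083 -.18
```

```text
t 17.3 pos [ 0.543  -0.2661  0.0834] yaw -0.181 down [ 0. -0. -1.] F [ 0.59 -0.43  0.59] grip 0.296 j6 -2.03
shift [ 0.0004 -0.     -0.0005] spin -0.1
```

step_arm --commands '[-0.005,0,0,0,-1,-0.02,0,0,0,-1,-0.04,0,0,0,-1,-0.065,0,0,0,-1,-0.09,0,0,0,-1,-0.115,0,0,0,-1,-0.135,0,0,0,-1,-0.14,0,0,0,-1]'

```text
t: 18.3
tool_pos: [0.5436, -0.2661, 0.2258]
eef_rot: [0.705, 0.063, 0.703, -0.064]
contact_force: [0.6, -0.3, -1.6]
grip_width: 0.297
```

```bash
python3 go.py .5755 -.037 .223 -.18
```

```text
t 18.3 pos [ 0.5436 -0.2661  0.2258] yaw -0.181 down [ 0.003 -0.002 -1.   ] F [ 0.59 -0.26 -1.57] grip 0.297 j6 -2.03
shift [ 0.0025  0.2311 -0.0098] spin -0.0
```

step_arm --commands '[0,0.02,-0.001,0,-1,0,0.055,-0.002,0,-1,0,0.095,-0.004,0,-1,0,0.135,-0.006,0,-1,0,0.17,-0.008,0,-1,0,0.205,-0.009,0,-1,0,0.225,-0.01,0,-1,0,0.231,-0.01,0,-1]'

```text
t: 19.3
tool_pos: [0.5743, -0.0354, 0.2228]
eef_rot: [0.704, 0.063, 0.705, -0.063]
contact_force: [-1.2, -0.8, -1.5]
grip_width: 0.299
```

step_arm --commands '[0.005,0,0,0,-1,0.01,0,0,0,-1,0.015,0,0,0,-1,0.02,0,0,0,-1,0.025,0,0,0,-1,0.03,0,0,0,-1,0.03,0,0,0,-1,0.03,0,0,0,-1]'

```text
t: 20.3
tool_pos: [0.5748, -0.037, 0.1935]
eef_rot: [0.704, 0.064, 0.704, -0.064]
contact_force: [-0.2, -0.5, -2.0]
grip_width: 0.299
```

```bash
python3 go.py .5755 -.037 .177 -.18
python3 - <<'E'
from fit import *
p=env.snapshot("side");s=np.array(env.read_state()["tool_pos"])
i=cv2.cvtColor(p["image"],cv2.COLOR_RGB2BGR)[180:280,370:470]
i=cv2.resize(i,(600,600),interpolation=cv2.INTER_CUBIC)
tip=s+[0,0,.019-.096]
for X,c in ((tip,(0,255,0)),([.5755,-.037,.1],(0,0,255)),(s+[0,0,.019],(0,255,0))):
    q=(proj(p,X)-(370,180)+.5)*6;print(X,q);cv2.circle(i,tuple(int(v) for v in q),3,c,-1)
cv2.imwrite("pics/crop7.png",i)
E
```

```text
t 20.3 pos [ 0.5748 -0.037   0.1935] yaw -0.181 down [ 0. -0. -1.] F [-0.18 -0.48 -2.01] grip 0.299 j6 -1.65
shift [0.0165 0.0001 0.0007] spin -0.0
[ 0.57487722 -0.03700078  0.11659129] [310.56245567 311.23173536]
[0.5755, -0.037, 0.1] [305.44773335 331.70788751]
[ 0.57487722 -0.03700078  0.21259129] [349.87814987 180.15782638]
```

View pics/crop7.png

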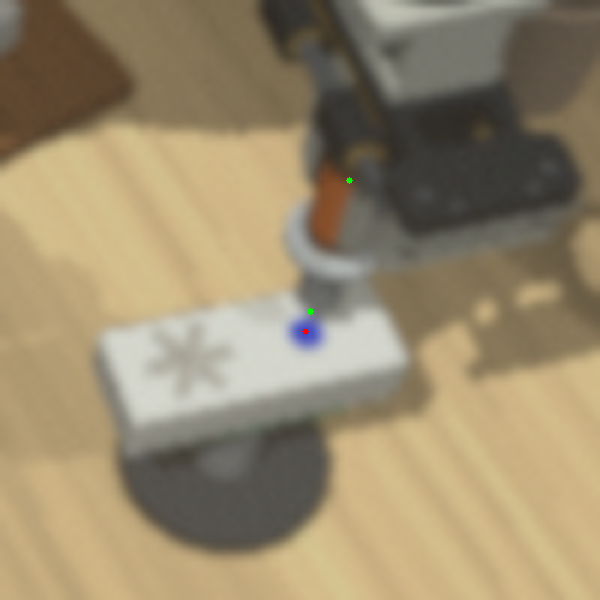

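Side crop: the gauge hangs upright over the blue dot (421,235). The nose may sit about 3 mm right of its projected axis, so I'm checking closer with model edges overlaid.

Run:
```python
from fit import *
p=env.snapshot("side");s=np.array([.5752,-.0372,.1932])
acc=np.mean([env.snapshot("side")["image"].astype(float) for _ in range(6)],0)
i=cv2.cvtColor(np.clip((acc-20)*1.3,0,255).astype(np.uint8),cv2.COLOR_RGB2BGR)[205:245,400:440]
i=cv2.resize(i,(600,600),interpolation=cv2.INTER_CUBIC);j=i.copy()
g=s[2]+.019
def poly(V,c):
    h=cv2.convexHull(np.array([(proj(p,v)-(400,205)+.5)*15 for v in V],np.float32));cv2.polylines(j,[h.astype(np.int32)],True,c,1)
poly(cyl(*s[:2],g-.082,g-.042,.01),(0,255,0));poly(cyl(*s[:2],g-.042,g-.036,.022),(255,255,0));poly(cyl(*s[:2],g-.096,g-.082,.003),(0,0,255))
cv2.imwrite("pics/crop8.png",np.hstack([cv2.resize(i,(400,400)),cv2.resize(j,(400,400))]))
```

```text
(no output)
```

View pics/crop8.png

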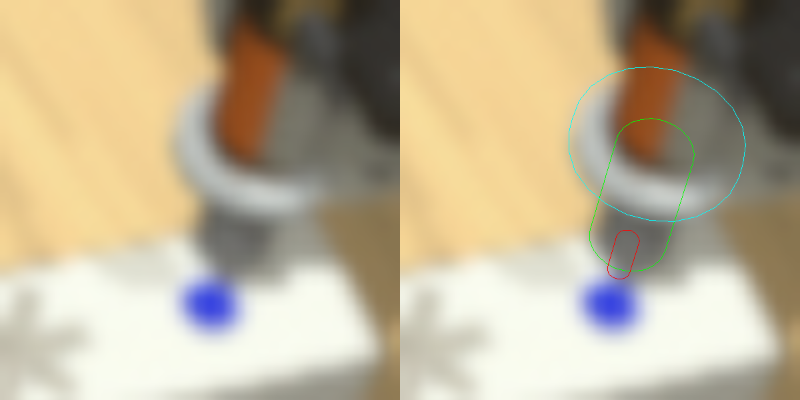

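Nose and flange lie within about 1.5 mm of the model, and the tip is on line for the dot. Approach to near contact, then press in small steps.

step_arm --commands '[0.003,0,-0.0005,0,-1,0.006,0,-0.0005,0,-1,0.009,0,-0.0005,0,-1,0.011,0,-0.0005,0,-1,0.013,0,-0.0005,0,-1,0.0135,0,-0.0005,0,-1,0.0135,0,-0.0005,0,-1,0.0135,0,-0.0005,0,-1]'

```text
t: 21.7
tool_pos: [0.5743, -0.037, 0.18]
eef_rot: [0.704, 0.064, 0.704, -0.064]
contact_force: [-0.1, 0.0, -1.9]
grip_width: 0.302
```

```bash
python3 go.py .5747 -.037 .177 -.18; python3 go.py .5747 -.037 .177 -.18|head -1
```

```text
t 21.7 pos [ 0.5743 -0.037   0.18  ] yaw -0.181 down [ 0. -0. -1.] F [-0.12  0.03 -1.89] grip 0.302 j6 -1.65
shift [0.003  0.     0.0004] spin -0.1
t 21.7 pos [ 0.5743 -0.037   0.18  ] yaw -0.181 down [ 0. -0. -1.] F [-0.12  0.03 -1.89] grip 0.302 j6 -1.65
```

step_arm --commands '[0.001,0,0,0,-1,0.002,0,0,0,-1,0.003,0,0,0,-1,0.004,0,0,0,-1,0.005,0,0,0,-1,0.005,0,0,0,-1,0.005,0,0,0,-1,0.005,0,0,0,-1]'

```text
t: 22.7
tool_pos: [0.5743, -0.0369, 0.1749]
eef_rot: [0.704, 0.064, 0.704, -0.064]
contact_force: [0.3, -0.5, -0.3]
grip_width: 0.296
```

```bash
python3 go.py .5747 -.037 .170 -.18
```

```text
t 22.7 pos [ 0.5743 -0.0369  0.1749] yaw -0.181 down [ 0. -0. -1.] F [ 0.27 -0.52 -0.27] grip 0.296 j6 -1.65
shift [0.0049 0.     0.0005] spin -0.1
```

step_arm --commands '[0.001,0,0,0,-1,0.002,0,0,0,-1,0.003,0,0,0,-1,0.004,0,0,0,-1,0.0045,0,0,0,-1,0.0045,0,0,0,-1,0.0045,0,0,0,-1,0.0045,0,0,0,-1]'

```text
t: 23.7
tool_pos: [0.5743, -0.0369, 0.1704]
eef_rot: [0.704, 0.064, 0.704, -0.064]
contact_force: [0.1, -0.2, 2.6]
grip_width: 0.299
```

```bash
python3 go.py .5747 -.037 .170 -.18
python3 - <<'E'
from fit import *
F=[];Z=[]
for _ in range(8):
    p=env.snapshot("side");s=env.read_state();F.append(s["contact_force"]);Z.append(s["tool_pos"])
print(np.mean(F,0),np.std(F,0),np.mean(Z,0))
for d in env.outline_of(p,"mould_mid")[:3]:
  if np.hypot(*(np.array(d["pixel"])-(410,240)))<25:print(d["mask"].sum(),fit([(p,d["mask"].astype(np.float32))],lambda v:box(v[0],v[1],.07,.1,v[2],.13,.05),[.55,-.033,-.18],[.01,.01,.2]))
i=cv2.cvtColor(p["image"],cv2.COLOR_RGB2BGR)[195:265,375:445]
cv2.imwrite("pics/crop9.png",cv2.resize(i,(560,560),interpolation=cv2.INTER_CUBIC))
E
```

```text
t 23.7 pos [ 0.5743 -0.0369  0.1704] yaw -0.181 down [ 0. -0. -1.] F [ 0.13 -0.18  2.63] grip 0.299 j6 -1.65
shift [ 0.0004 -0.      0.0005] spin -0.1
[-0.30668904  0.28555432  1.29598376] [0.22468311 0.50374013 0.38211582] [ 0.57425072 -0.03692636  0.17039071]
934 (array([ 0.54995847, -0.0346632 , -0.18710671]), np.float64(0.17274637520313263))
```

View pics/crop9.png

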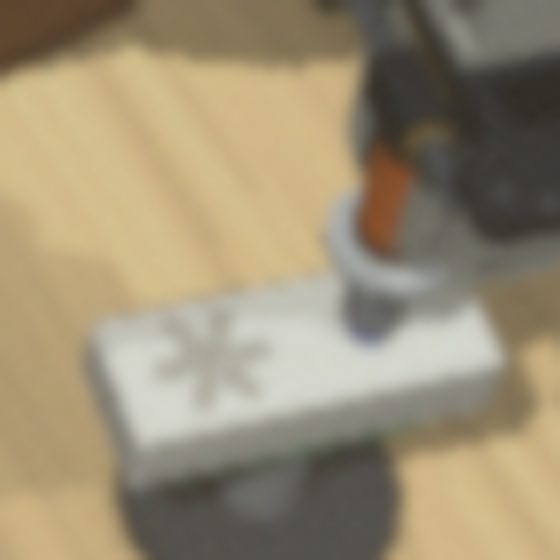

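The gauge stands upright on the mould with its nose over the dot; the dot's rim shows at about (421,237). The force rise is 3.2 N, which matches half-way in. Handing in.

```bash
python3 -c "
from station import env
print(env.sign_off()); s=env.read_state(); print(s['t'],s['contact_force'],s['grip_width'])"
```

```text
the job is handed in; nothing more can be done
None
the job is handed in; nothing more can be done
```

I set the dotted mould on the stand's green head and let go. Then I drew the gauge out of its holder and pressed it upright on the blue dot. I handed the job in at about 24 s, still holding the gauge there; no verdict was reported.

**Last checks:**
- **Mould:** After release, camera fits put its centre at about (0.550, -0.033), yaw -0.18 to -0.20. That is within about 3 mm and 2° of my measured head pose. It had not moved noticeably once pressed.
- **Gauge tip:** By the tool pose, its axis is about 1 mm from the measured dot, and the gripper was vertical. The last picture shows the nose over the dot, with the dot's rim still visible.
- **Press:** Averaged over 8 readings, the vertical force was 3.2 N above the hanging baseline. That puts the plunger about 7 mm in; the height alone gives about 6.5 mm. Single readings were noisy by 0.4 N or more.

**Disagreements:** The two cameras differed by about 3–7 mm in y, so I used the mean. The mould's grasp position and its later placement agreed with that. In the side view, the gauge nose sat about 1.5 mm off its projected axis. I corrected for part of this, and it is well inside the 8 mm tolerance.

The plain mould and the other objects were not touched on purpose. I did not measure their positions again at the end.

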